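Bolt the crock tray for the road

ROBOT

A 7-joint arm with a two-finger parallel gripper is mounted at the origin on the work surface. World frame = base frame: x ahead of the robot, y to its left, z up, the work surface at z = 0. Lengths are in mm, angles in rad, forces in N, time in s.
With the tool pointing down it reaches from about 425 to 1025 mm from the base axis. Payload 3.6 kg.
Tool frame: the origin (TCP) lies at the very end of the fingers, on their centre line; the grasp point (between the pads) lies 19 mm behind it; x points along the fingers, z is the direction in which the jaws open and shut, and the axes are right-handed (so a half turn about x gives the same grasp; the last joint's range is limited). The gripper opens to 85 mm and grips with 20 to 120 N. Pads are 22 mm wide; open, the fingers measure 114 mm over their backs; the gripper's body (76 mm by 85 mm) begins 54 mm behind the grasp point. The pads swing forward as they close: fully open they stand 13 mm farther back than shut.
Start: joints at [-1.317, 0.591, 0.048, 1.609, -0.033, 0.943, -0.034], TCP at [247.098, 681.595, 193.202] pointing down, gripper open.
Joint ranges: [-2.69, 2.69], [-0.47, 2.24], [-1.27, 1.36], [0.19, 2.51], [-1.53, 4.68], [0.08, 2.07], [-3.09, 3.09]. Speed limits (rad/s): [2.57, 2.57, 3.14, 3.14, 3.14, 3.14, 3.14].

INTERFACE

Orientations are given as a unit quaternion [x, y, z, w].
In Python, from rig import sense, snapshot, calibration, job_done gives the robot as it stands. The module is installed in compiled form; this text tells all that it offers.
- The arm moves only by the tool carry_out, never from a script. Its argument "plan" is a list of rows, each an object of numbers: "x", "y", "z": the shift along the tool's x, y, z in units of 25 mm (1.0 is 25 mm); "wx", "wy", "wz": the turn, a rotation vector about the tool's x, y, z in units of 5 degrees (1.0 is 5 degrees); "gripper": the closure in counts, from 0 (fully open) to 255 (shut). In form: [{"x": .., "y": .., "z": .., "wx": .., "wy": .., "wz": .., "gripper": ..}, ...]. A call has exactly 8 rows; each row is the pose to reach, as a shift and turn from the pose measured when the call began, along the tool's axes at that moment; what a row does not reach only later rows make up. A row lasts 1/8 s, in which the tool goes at most 62.5 mm and 10.7 degrees, less where a joint would pass 70% of its speed; a pose out of reach is approached as far as the arm can. A call with a gripper value outside its range is refused whole. The fingers move at their own pace and stop on an object; "squeeze" is the grip in N (left out, the last holds). Time passes only in rows, so rows that repeat a pose let the fingers close, or fill a call up. It gives the time, the measured TCP pose, the force and the opening at its end, in the units of the state.
- sense(): the state, without advancing time (a new reading comes with each control period).
- snapshot(name): name is "scene" or "side" or "wrist"; returns (picture, depth): 400x640x3 uint8, red, green, blue; 400x640 float32, mm along the optical axis (not along the pixel's ray), 0 where there is no reading.
- calibration(name): a dict with "camera_matrix" (3x3 intrinsics, pixels), "T" (4x4, takes a point from camera to world coordinates). Camera axes: x right, y down, z forward; pixel columns grow to the right and rows downward; lengths in mm; the calibration is good to about 2 mm. A picture is of the moment at which its call begins: read the wrist's pose just before it. calibration takes no time and is no camera call; for the wrist camera it gives the pose at the moment of the call.
- job_done(): hands the job in, once; it reports no verdict.
The state is a dict: "t": time; "qpos": joint angles; "joint_vel": joint speeds; "joint_torque": joint torques, N m; "tool_pos": TCP position; "tool_rot": TCP orientation; "ft_force": force on the tool from outside, world axes, zero at the start; "ft_torque": the same for the moment, N m; "finger_gap": opening from 0.0 (shut) to 1.0 (fully open).
Only numpy, scipy, OpenCV 4.12 (cv2) and the standard library are available. Lean on these libraries where they do the work, as an engineer would, in place of code of your own. Each camera call takes 0.05 s, during which the arm holds its last target. There are 200 camera calls.

TASK

The trailer is about to roll. Slide the tray that carries the crock away from the robot until the hole in its upright eye plate lines up with the steel bolt, then push the bolt through that hole until its head sits fully home against the wooden guide block. Do not knock or shift the seasoning bottle, the funnel, the spoon or the mug.

Things in the scene. Friction and masses are not known exactly. Their poses are not given: they have to be found in the camera images.
- carrier: Fixed plywood board, 12 mm thick. +y: way the bolt is pushed; +x (away from the robot within 20 degrees): way the tray must slide. Origin at counter level under the middle of the wooden guide block (44 mm in x, y -30 to +30 mm, top 72 mm above the counter, bored 12 mm along y at 45 mm above the counter). Board spans x -210 to 210, y -140 to 340 mm.
- guide_in (a point): Centre of the mouth of the guide block's bore, on the face where the bolt's head comes to rest (carrier frame 0, -30, 45 mm); same axes as the carrier.
- tray: Sliding tray 200 x 200 mm with a white crock (174 mm wide) fast in it, rim 134 mm above the counter, centre 160 mm beyond the eye plate in y. Origin at counter level, 75 mm before the plate in carrier y, in line with the hole in x. Slides only along carrier x, stiff (about 3 to 5 N), stays where left; starts 45 to 95 mm short of alignment, can go 40 mm past it.
- eye (a point): Centre of the 15 mm hole in the steel eye plate on the tray; the hole runs along carrier y at bolt height, 75 mm in y beyond the middle of the guide block. Plate upright, 40 mm wide (x), 10 mm thick (y), from 17 to 73 mm above the counter; push it on the side edge facing the robot, or straddle it from above. Same axes as the carrier.
- bolt: Loose steel bolt 10 mm thick, 140 mm long, lying along its +y in the bore, with a dark wooden round head 28 mm across, 14 mm thick at its rear. Origin on the axis at the head's front face; the rear face to push is 14 mm behind (-y), 45 mm above the counter. Starts with the head 55 to 75 mm short of the guide block. Roll about y does not matter.
- bolt_tip (a point): Tapered free end of the bolt, on its axis, 140 mm ahead of the head's front face; the last 6 mm taper to 4.4 mm.
- bottle: Seasoning bottle, 48 mm wide, 115 mm high, standing on the far part of the board. Origin at the centre of its base. Leave alone.
- funnel: Small stainless funnel standing on its 76 mm wide mouth, 75 mm high, on the far part of the board. Origin at the centre of its base. Leave alone.
- spoon: Wooden spoon 270 mm long lying on the pot holder disc at the right. Leave alone.
- mug: Mug 80 mm wide and 90 mm high at the far right. Origin at the centre of its base. Leave alone.
Mind the look-alikes: they are no part of the job. Several things have the shape of the bolt; the one meant has the colours described above.

How it is judged (in metres and radians):
On the way, in this order (a step that is already met when the one before it is completed fails the run):
1. the hole of the eye plate is in line with the guide's bore, within 5 mm (x of eye in the frame of guide_in between -0.005 and 0.005 m), for 0.2 s.
2. the bolt's tip is through the hole, at least 10 mm past the middle of the plate (y of bolt_tip in the frame of eye above 0.01 m and x of bolt_tip in the frame of eye between -0.007 and 0.007 m), for 0.1 s.
At the end, for the whole second after the job is handed in: The bolt lies at rest in the guide and through the eye plate's hole: its tip at least 25 mm past the middle of the plate and within 7 mm of the hole's axis sideways and in height, its head within 4 mm of the guide block's face, parallel to the guide within 0.08 rad (y of bolt_tip in the frame of eye above 0.025 m and x of bolt_tip in the frame of eye between -0.007 and 0.007 m and z of bolt_tip in the frame of eye between -0.007 and 0.007 m and y of bolt in the frame of guide_in above -0.004 m and distance between bolt and guide_in below 0.006 m and angle between the y axis of bolt and the y axis of carrier, either way round below 0.08 rad and linear speed of bolt below 0.02 m/s); the robot touches nothing.
It fails at once if the bottle is shifted by more than 20 mm or tipped (distance of bottle from where it was at the start of the episode above 0.02 m or angle between bottle's own z axis and vertical above 0.4 rad).
It fails at once if the funnel is shifted by more than 20 mm or tipped (distance of funnel from where it was at the start of the episode above 0.02 m or angle between funnel's own z axis and vertical above 0.4 rad).
It fails at once if the spoon is shifted by more than 20 mm (distance of spoon from where it was at the start of the episode above 0.02 m).
It fails at once if the mug is shifted by more than 20 mm or tipped (distance of mug from where it was at the start of the episode above 0.02 m or angle between mug's own z axis and vertical above 0.4 rad).
It also fails if it takes over 54 s, if anything falls off the work surface, if the arm or the gripper's body presses on something with over 40 N, if the wrist force passes 120 N, or if a joint passes its speed limit or range.

## Working session

There is one attempt and no reset: what is moved stays moved. The work goes in short steps, Python scripts to look and compute and a tool call to move; the robot and the scene stay as the last step left them, time stands still between calls to the robot, and variables do not carry over. Pictures are saved under pics/ and viewed, about 8 in all and at most 12, crops included, and the job is handed in when it is done.

Besides the shell and the picture viewer there is one more tool, called after "Request:" as name(argument=value, ...), one argument or row to a line, values as JSON. carry_out: Moves the arm, as the interface text tells. Its arguments: {"type":"object","properties":{"plan":{"type":"array","items":{"type":"object","properties":{"x":{"type":"number"},"y":{"type":"number"},"z":{"type":"number"},"wx":{"type":"number"},"wy":{"type":"number"},"wz":{"type":"number"},"gripper":{"type":"number"}}}},"squeeze":{"type":"number"}},"required":["plan"]}

```bash
mkdir -p pics
python3 - <<'E'
from rig import *
import cv2,numpy as np
s=sense();print(s['t'],s['tool_pos'],s['tool_rot'],s['ft_force'])
for n in("scene","side"):
    p,d=snapshot(n);c=calibration(n);np.savez(f'pics/{n}0.npz',p=p,d=d,K=c['camera_matrix'],T=c['T'])
    cv2.imwrite(f'pics/{n}0.png',p[:,:,::-1]);print(n,np.round(c['T'],3).tolist(),c['camera_matrix'])
E
```

```text
0.0 [246.76819348 680.7113249  192.01710703] [-0.40647069  0.57959655  0.40546663  0.57831326] [-0.77803133  0.24221843  0.61021922]
scene [[-0.781, 0.481, -0.398, 972.135], [0.625, 0.612, -0.485, 447.139], [0.011, -0.627, -0.779, 1035.276], [0.0, 0.0, 0.0, 1.0]] [[503.34574852   0.         324.4501747 ]
 [  0.         503.34574852 192.52561013]
 [  0.           0.           1.        ]]
side [[0.944, -0.174, 0.282, 109.773], [-0.331, -0.531, 0.78, -1170.299], [0.014, -0.829, -0.559, 771.401], [0.0, 0.0, 0.0, 1.0]] [[462.62282415   0.         319.75311003]
 [  0.         462.62282415 198.00711248]
 [  0.           0.           1.        ]]
```

View pics/scene0.png

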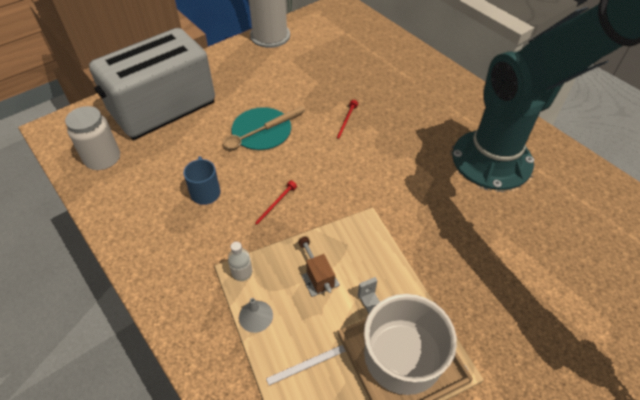

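View pics/side0.png

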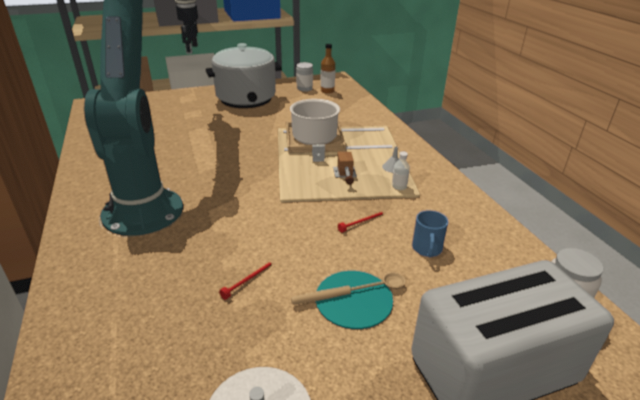

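The scene shows three bolt-shaped things. Dark-headed steel bolt in the guide at scene (305,243), side (350,181). Red look-alikes are at scene (290,186) and (352,104). I choose the dark-headed one; the eye plate is at (368,292) and the bottle and funnel are at (240,262) and (255,312). Next I'll check the choice in a close crop.

```bash
cat > h.py <<'E'
import numpy as np
def ray(f,u,v,z):
    D=np.load(f) if isinstance(f,str) else f
    K,T=D['K'],D['T'];r=T[:3,:3]@np.linalg.solve(K,[u,v,1.]);o=T[:3,3]
    return o+r*(z-o[2])/r[2]
def pt(f,u,v):
    D=np.load(f) if isinstance(f,str) else f
    d=D['d'][int(round(v)),int(round(u))];return D['T'][:3,:3]@(np.linalg.solve(D['K'],[u,v,1.])*d)+D['T'][:3,3]
def proj(f,p):
    D=np.load(f) if isinstance(f,str) else f
    c=D['T'][:3,:3].T@(np.asarray(p)-D['T'][:3,3]);q=D['K']@c;return q[:2]/q[2]
E
python3 - <<'E'
import cv2,numpy as np
from h import *
p=cv2.imread('pics/scene0.png');q=cv2.imread('pics/side0.png')
a=cv2.resize(p[200:320,210:390],None,fx=4,fy=4,interpolation=cv2.INTER_CUBIC)
cv2.imwrite('pics/c1.png',a)
f='pics/scene0.npz'
c=[ray(f,*x,12) for x in [(217,267),(377,210),(478,378)]]
print(np.round(c,1)); 
for i,j in((1,0),(1,2)):
    e=c[j]-c[i];print(np.linalg.norm(e),np.degrees(np.arctan2(e[1],e[0])))
for x in [(305,243),(320,268),(368,290),(410,345)]:print(x,np.round(pt(f,*x),1))
E
```

```text
[[ 784.1 -170.7   12. ]
 [ 379.1  -62.7   12. ]
 [ 505.3  377.4   12. ]]
419.14224105252197 -14.930593324696355
457.84697712458694 74.00291452013523
(305, 243) [595.7 -79.4  44.7]
(320, 268) [619.9   7.6  72.6]
(368, 290) [557.3  99.8  34.5]
(410, 345) [573.  247.1  33.7]
```

View pics/c1.png

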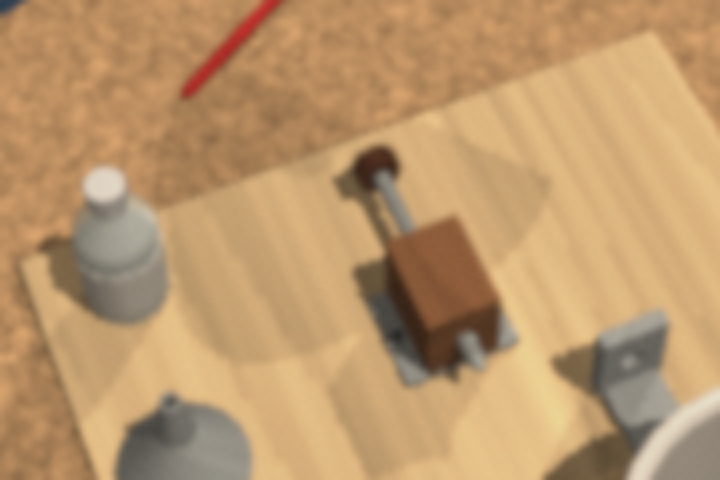

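The crop confirms the choice: dark round head at scene px (304,242), steel shank through the brown guide, tip at about (329,290), eye plate with its hole at about (367,290).

Run:
```python
import numpy as np
from h import *
f='pics/scene0.npz'
U=lambda x,y:(210+(x+.5)/4-.5,200+(y+.5)/4-.5)
g=[ray(f,*U(*x),72) for x in [(388,240),(457,217),(498,298),(430,330)]]
G=np.mean(g,0);print('guide',np.round(g,1).tolist(),G)
for a,b in((0,1),(3,2),(1,2),(0,3)):
    e=g[b]-g[a];print(np.linalg.norm(e),np.degrees(np.arctan2(e[1],e[0])))
a=np.radians(-15.2);X=np.array([np.cos(a),np.sin(a),0]);Y=np.array([-X[1],X[0],0])
def C(n,p):print(n,np.round(p,1),'carrier',np.round([(p-G)@X,(p-G)@Y],1))
C('board',ray(f,217,267,12));C('board2',ray(f,377,210,12))
C('platetopL',ray(f,*U(598,347),73));C('platetopR',ray(f,*U(664,313),73))
C('hole',ray(f,*U(630,362),45));C('tip',ray(f,*U(478,362),45));C('head',ray(f,*U(377,168),45))
C('bottle',ray(f,*U(104,185),115));C('funnel',ray(f,*U(170,400),75))
```

```text
guide [[629.8, -27.7, 72.0], [590.4, -15.7, 72.0], [605.1, 38.4, 72.0], [646.1, 30.8, 72.0]] [617.83913258   6.45089485  72.        ]
41.15605081572203 162.95847174376573
41.748029513775144 169.56584071283922
55.98491742358745 74.83329605317478
60.77761417675124 74.38863530948696
board [ 784.1 -170.7   12. ] carrier [ 206.9 -127.3]
board2 [379.1 -62.7  12. ] carrier [-212.2 -129.3]
platetopL [582.4  94.9  73. ] carrier [-57.4  76.1]
platetopR [540.8 101.6  73. ] carrier [-99.2  71.6]
hole [563.3 102.4  45. ] carrier [-77.8  78.3]
tip [628.5  50.9  45. ] carrier [-1.3 45.7]
head [595.5 -83.9  45. ] carrier [  2.2 -93. ]
bottle [ 744.4 -128.8  115. ] carrier [157.6 -97.4]
funnel [778.9 -19.8  75. ] carrier [162.3  16.9]
```

```bash
cat >> h.py <<'E'
from rig import *
from scipy.spatial.transform import Rotation as R
A=np.radians(-15.2);X=np.array([np.cos(A),np.sin(A),0]);Y=np.array([-X[1],X[0],0]);G=np.array([617.8,6.5,0])
def W(x,y,z): return G+x*X+y*Y+[0,0,z]
def go(p,sgn=None):
    s=sense();q=R.from_quat(s['tool_rot']);M=q.as_matrix()
    zt=X*(np.sign(M[:,2]@X) if sgn is None else sgn);xt=np.array([0,0,-1.]);Tm=np.c_[xt,np.cross(zt,xt),zt]
    d=q.inv().apply(np.asarray(p)-s['tool_pos'])/25
    w=np.degrees((q.inv()*R.from_matrix(Tm)).as_rotvec())/5
    t=s['tool_pos']-G
    print('t',round(s['t'],2),'pos',np.round(s['tool_pos'],1),'car',np.round([t@X,t@Y],1),'F',np.round(s['ft_force'],1),'gap',round(float(s['finger_gap']),3),'q7',round(float(s['qpos'][6]),2))
    print('shift',np.round(d,2),'turn',np.round(w,2))
E
python3 -c "
from h import *
print(np.round(R.from_quat(sense()['tool_rot']).as_matrix(),2))
go(W(-78,75,190),1);go(W(-78,75,190),-1)"
```

```text
[[-0.   -0.94  0.34]
 [-0.    0.34  0.94]
 [-1.   -0.   -0.  ]]
t 0.1 pos [246.8 680.8 192.1] car [-534.8  553.4] F [ 0.4  0.4 -0.7] gap 0.994 q7 -0.03
shift [  0.13 -19.78 -17.57] turn [17.06 -0.02  0.02]
t 0.1 pos [246.8 680.8 192.1] car [-534.8  553.4] F [ 0.4  0.4 -0.7] gap 0.994 q7 -0.03
shift [  0.13 -19.78 -17.57] turn [-18.94  -0.02  -0.02]
```

Request:
carry_out(
  plan=[
    {"y": -2.2, "z": -1.95, "wx": 1.9, "gripper": 0},
    {"y": -4.4, "z": -3.9, "wx": 3.8, "gripper": 0},
    {"y": -6.6, "z": -5.85, "wx": 5.7, "gripper": 0},
    {"y": -8.8, "z": -7.8, "wx": 7.6, "gripper": 0},
    {"y": -11, "z": -9.75, "wx": 9.5, "gripper": 0},
    {"y": -13.2, "z": -11.7, "wx": 11.4, "gripper": 0},
    {"y": -15.4, "z": -13.7, "wx": 13.3, "gripper": 0},
    {"y": -17.6, "z": -15.6, "wx": 15.2, "gripper": 0},
  ],
)

```text
validation failed for argument at $.pl...
```

```bash
python3 -c "
from h import *
go(W(-78,75,190),1)"
```

```text
t 0.1 pos [246.8 680.8 192.1] car [-534.8  553.4] F [ 0.4  0.4 -0.7] gap 0.994 q7 -0.03
shift [  0.13 -19.78 -17.57] turn [17.06 -0.02  0.02]
```

Request:
carry_out(
  plan=[
    {"x": 0, "y": -2.2, "z": -1.95, "wx": 1.9, "wy": 0, "wz": 0, "gripper": 0},
    {"x": 0, "y": -4.4, "z": -3.9, "wx": 3.8, "wy": 0, "wz": 0, "gripper": 0},
    {"x": 0, "y": -6.6, "z": -5.85, "wx": 5.7, "wy": 0, "wz": 0, "gripper": 0},
    {"x": 0, "y": -8.8, "z": -7.8, "wx": 7.6, "wy": 0, "wz": 0, "gripper": 0},
    {"x": 0, "y": -11, "z": -9.75, "wx": 9.5, "wy": 0, "wz": 0, "gripper": 0},
    {"x": 0, "y": -13.2, "z": -11.7, "wx": 11.4, "wy": 0, "wz": 0, "gripper": 0},
    {"x": 0, "y": -15.4, "z": -13.7, "wx": 13.3, "wy": 0, "wz": 0, "gripper": 0},
    {"x": 0, "y": -17.6, "z": -15.6, "wx": 15.2, "wy": 0, "wz": 0, "gripper": 0},
  ],
)

```text
t: 1.1
tool_pos: [485.5, 240.1, 192.8]
tool_rot: [0.038, 0.706, -0.039, 0.706]
ft_force: [-0.2, 0.6, 0.5]
finger_gap: 0.996
```

```bash
python3 -c "
from h import *
go(W(-78,75,190),1)"
```

```text
t 1.1 pos [485.5 240.1 192.8] car [-188.9  190.7] F [-0.2  0.6  0.5] gap 0.996 q7 -0.4
shift [ 0.12 -5.27  3.66] turn [ 1.8  -0.    0.02]
```

Request:
carry_out(
  plan=[
    {"x": 0, "y": -1.7, "z": 1.2, "wx": 0.6, "wy": 0, "wz": 0, "gripper": 0},
    {"x": 0, "y": -3.5, "z": 2.4, "wx": 1.2, "wy": 0, "wz": 0, "gripper": 0},
    {"x": 0.1, "y": -5.27, "z": 3.66, "wx": 1.8, "wy": 0, "wz": 0, "gripper": 0},
    {"x": 0.1, "y": -5.27, "z": 3.66, "wx": 1.8, "wy": 0, "wz": 0, "gripper": 0},
    {"x": 0.1, "y": -5.27, "z": 3.66, "wx": 1.8, "wy": 0, "wz": 0, "gripper": 0},
    {"x": 0.1, "y": -5.27, "z": 3.66, "wx": 1.8, "wy": 0, "wz": 0, "gripper": 0},
    {"x": 0.1, "y": -5.27, "z": 3.66, "wx": 1.8, "wy": 0, "wz": 0, "gripper": 0},
    {"x": 0.1, "y": -5.27, "z": 3.66, "wx": 1.8, "wy": 0, "wz": 0, "gripper": 0},
  ],
)

```text
t: 2.1
tool_pos: [561.9, 100.2, 190.5]
tool_rot: [0.092, 0.701, -0.094, 0.701]
ft_force: [-0.3, 0.5, 0.9]
finger_gap: 1.004
```

Run:
```python
from h import *
import cv2
go(W(-78,75,190),1)
c=calibration('wrist');p,d=snapshot('wrist');np.savez('pics/w1.npz',p=p,d=d,K=c['camera_matrix'],T=c['T'])
cv2.imwrite('pics/w1.png',p[:,:,::-1]);print(np.round(c['T'],2).tolist())
for n,q in(('guide',W(0,0,72)),('eye',W(-78,75,73)),('tcp',sense()['tool_pos'])):print(n,proj('pics/w1.npz',q))
```

```text
t 2.1 pos [561.9 100.2 190.5] car [-78.5  75.8] F [-0.3  0.5  0.9] gap 1.004 q7 -0.23
shift [ 0.02 -0.03  0.02] turn [ 0.02 -0.    0.02]
[[0.97, -0.25, -0.08, 582.23], [-0.26, -0.92, -0.29, 175.25], [0.0, 0.3, -0.95, 371.98], [0.0, 0.0, 0.0, 1.0]]
guide [397.46118798 260.22453972]
eye [315.97000758 184.54364638]
tcp [315.68842156 236.43430179]
```

View pics/w1.png

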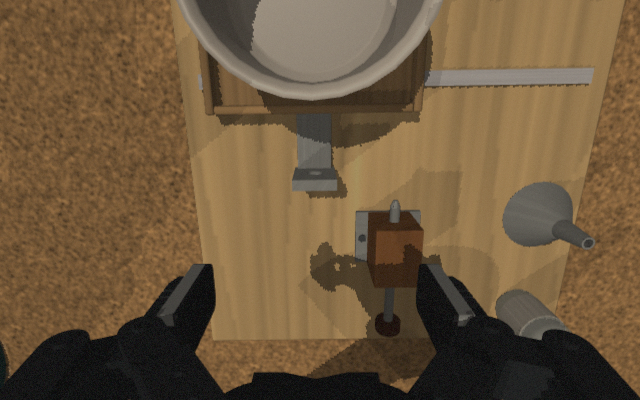

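The wrist view shows the plate top at about (315,180), the guide at (397,250), the bolt tip at (395,202) and its dark head at (388,324). One enlarged crop will give finer pixels.

Run:
```python
import cv2
p=cv2.imread('pics/w1.png');cv2.imwrite('pics/c2.png',cv2.resize(p[155:345,280:440],None,fx=3,fy=3,interpolation=cv2.INTER_CUBIC))
```

```text
(no output)
```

View pics/c2.png

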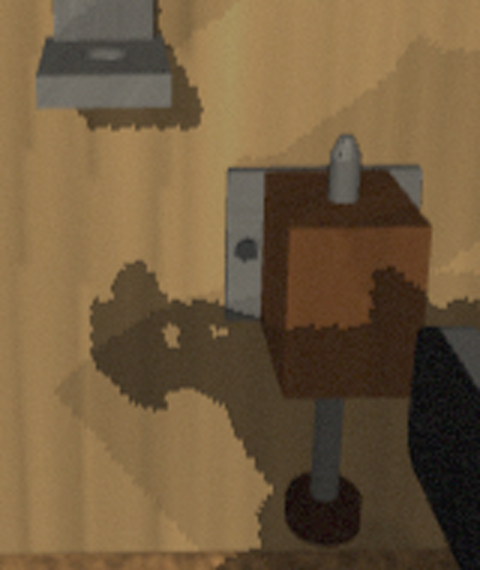

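Run:
```python
from h import *
f='pics/w1.npz'
U=lambda x,y:(280+(x+.5)/3-.5,155+(y+.5)/3-.5)
def C(n,x,y,z):
    p=ray(f,*U(x,y),z);t=p-G;print(n,np.round(p,1),'carrier',np.round([t@X,t@Y],1));return p
C('gTL',288,227,72);C('gTR',429,225,72);C('gBL',284,397,72)
for q in((40,75),(168,73),(37,106),(172,106)):C('plate',*q,73)
C('hole',105,53,45)
a=C('tip',345,137,45);C('shank',344,190,47);b=C('shank',329,405,47);C('head',323,490,45);C('headbot',323,545,38)
e=a-b;print(np.degrees(np.arctan2(e[1],e[0]))-90)
C('boardL',57*0+(210-280)*3,(340-155)*3,12)
C('bl0',(181-280)*3,(65-155)*3,12)
```

```text
gTL [604.2  42.1  72. ] carrier [-22.5  30.8]
gTR [646.5  31.3  72. ] carrier [21.2 31.5]
gBL [590.3 -16.2  72. ] carrier [-20.6 -29.1]
plate [543.7 109.   73. ] carrier [-98.3  79.5]
plate [580.3  99.7  73. ] carrier [-60.6  80.1]
plate [540.2 100.1  73. ] carrier [-99.4  70. ]
plate [579.   89.5  73. ] carrier [-59.2  70. ]
hole [562.3 104.2  45. ] carrier [-79.2  79.8]
tip [631.   56.4  45. ] carrier [-0.3 51.6]
shank [626.8  39.1  47. ] carrier [ 0.1 33.8]
shank [605.7 -39.5  47. ] carrier [  0.4 -47.6]
head [596.5 -75.2  45. ] carrier [  0.9 -84.4]
headbot [ 591.9 -104.8   38. ] carrier [   4.2 -114.2]
-14.802017060604513
boardL [378.7 -73.6  12. ] carrier [-209.8 -140. ]
bl0 [463.1 233.6  12. ] carrier [-208.8  178.7]
```

Request:
carry_out(
  plan=[
    {"x": 1.5, "y": -0.03, "z": -0.04, "wx": 0, "wy": 0, "wz": 0, "gripper": 0},
    {"x": 3.0, "y": -0.03, "z": -0.04, "wx": 0, "wy": 0, "wz": 0, "gripper": 0},
    {"x": 4.2, "y": -0.03, "z": -0.04, "wx": 0, "wy": 0, "wz": 0, "gripper": 0},
    {"x": 5.2, "y": -0.03, "z": -0.04, "wx": 0, "wy": 0, "wz": 0, "gripper": 0},
    {"x": 6.0, "y": -0.03, "z": -0.04, "wx": 0, "wy": 0, "wz": 0, "gripper": 0},
    {"x": 6.2, "y": -0.03, "z": -0.04, "wx": 0, "wy": 0, "wz": 0, "gripper": 0},
    {"x": 6.2, "y": -0.03, "z": -0.04, "wx": 0, "wy": 0, "wz": 0, "gripper": 0},
    {"x": 6.2, "y": -0.03, "z": -0.04, "wx": 0, "wy": 0, "wz": 0, "gripper": 0},
  ],
)

```text
t: 3.15
tool_pos: [561.5, 99.3, 36.4]
tool_rot: [0.093, 0.701, -0.094, 0.701]
ft_force: [0.2, 0.1, 0.3]
finger_gap: 1.0
```

Request:
carry_out(
  plan=[
    {"x": 0, "y": 0, "z": 0, "wx": 0, "wy": 0, "wz": 0, "gripper": 170},
    {"x": 0, "y": 0, "z": 0, "wx": 0, "wy": 0, "wz": 0, "gripper": 170},
    {"x": 0, "y": 0, "z": 0, "wx": 0, "wy": 0, "wz": 0, "gripper": 170},
    {"x": 0, "y": 0, "z": 0, "wx": 0, "wy": 0, "wz": 0, "gripper": 170},
    {"x": 0, "y": 0, "z": 0, "wx": 0, "wy": 0, "wz": 0, "gripper": 170},
    {"x": 0, "y": 0, "z": 0, "wx": 0, "wy": 0, "wz": 0, "gripper": 170},
    {"x": 0, "y": 0, "z": 0, "wx": 0, "wy": 0, "wz": 0, "gripper": 170},
    {"x": 0, "y": 0, "z": 0, "wx": 0, "wy": 0, "wz": 0, "gripper": 170},
  ],
  squeeze=20,
)

```text
t: 4.15
tool_pos: [561.5, 99.3, 36.4]
tool_rot: [0.093, 0.701, -0.094, 0.701]
ft_force: [1.1, 0.4, -0.1]
finger_gap: 0.335
```

```bash
python3 -c "
from h import *
go(W(0,75,35),1)"
```

```text
t 4.15 pos [561.5  99.3  36.4] car [-78.7  74.8] F [ 1.1  0.4 -0.1] gap 0.335 q7 -0.09
shift [0.06 0.   3.15] turn [0.01 0.01 0.01]
```

Run:
```python
from h import *
import cv2
I=[]
for n in('scene','wrist'):
    c=calibration(n);p,d=snapshot(n);np.savez(f'pics/{n}2.npz',p=p,d=d,K=c['camera_matrix'],T=c['T'])
    I.append(p[:,:,::-1])
a=cv2.resize(I[0][200:350,270:470],(640,480),interpolation=cv2.INTER_CUBIC)
cv2.imwrite('pics/c3.png',cv2.resize(np.vstack([a,I[1]]),None,fx=.68,fy=.68))
```

```text
(no output)
```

View pics/c3.png

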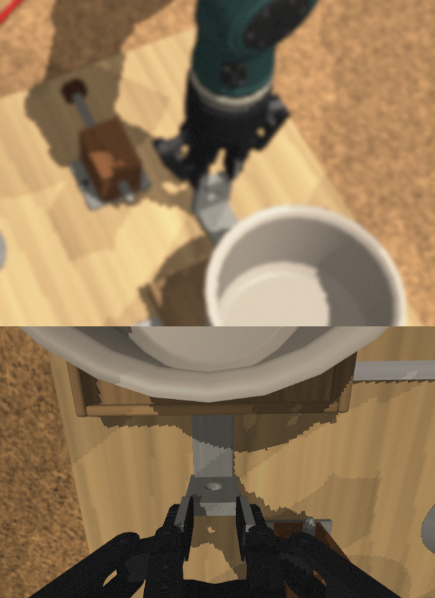

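The wrist view shows the pads on both edges of the plate, at about (190..240, 480..515) in the montage, but the gap reading just equals what I commanded. I'll close a bit more to test for contact.

Request:
carry_out(
  plan=[
    {"x": 0, "y": 0, "z": 0, "wx": 0, "wy": 0, "wz": 0, "gripper": 190},
    {"x": 0, "y": 0, "z": 0, "wx": 0, "wy": 0, "wz": 0, "gripper": 190},
    {"x": 0, "y": 0, "z": 0, "wx": 0, "wy": 0, "wz": 0, "gripper": 190},
    {"x": 0, "y": 0, "z": 0, "wx": 0, "wy": 0, "wz": 0, "gripper": 190},
    {"x": 0, "y": 0, "z": 0, "wx": 0, "wy": 0, "wz": 0, "gripper": 190},
    {"x": 0, "y": 0, "z": 0, "wx": 0, "wy": 0, "wz": 0, "gripper": 190},
    {"x": 0, "y": 0, "z": 0, "wx": 0, "wy": 0, "wz": 0, "gripper": 190},
    {"x": 0, "y": 0, "z": 0, "wx": 0, "wy": 0, "wz": 0, "gripper": 190},
  ],
  squeeze=20,
)

```text
t: 5.25
tool_pos: [561.5, 99.3, 36.4]
tool_rot: [0.093, 0.701, -0.094, 0.701]
ft_force: [-0.3, -0.1, -0.1]
finger_gap: 0.257
```

Run:
```python
from h import *
import cv2
p,d=snapshot('wrist');c=calibration('wrist');np.savez('pics/w3.npz',p=p,d=d,K=c['camera_matrix'],T=c['T'])
s=sense();go(s['tool_pos'])
for y in(70,80):
  for x in(-99.4,-59.4):print(x,y,np.round(proj('pics/w3.npz',W(x,y,73))))
print('tcp',proj('pics/w3.npz',s['tool_pos']))
cv2.imwrite('pics/c4.png',cv2.resize(p[180:390,180:450,::-1],None,fx=2.8,fy=2.8,interpolation=cv2.INTER_CUBIC))
D=np.load('pics/w3.npz')
for v in range(200,300,8):print(v,[int(d[v,u]) for u in range(270,370,8)])
```

```text
t 5.3 pos [561.5  99.4  36.4] car [-78.7  74.8] F [-0.2  0.1  0.1] gap 0.252 q7 -0.09
shift [0. 0. 0.] turn [0.01 0.01 0.01]
-99.4 70 [271. 276.]
-59.4 70 [357. 276.]
-99.4 80 [271. 257.]
-59.4 80 [357. 257.]
tcp [315.45669547 236.07534658]
200 [213, 214, 201, 201, 202, 202, 202, 201, 200, 202, 215, 213, 214]
208 [216, 216, 203, 203, 203, 203, 202, 203, 203, 203, 216, 216, 216]
216 [218, 217, 204, 205, 205, 205, 205, 206, 204, 206, 217, 217, 218]
224 [220, 220, 202, 202, 201, 201, 201, 201, 200, 200, 219, 218, 220]
232 [221, 191, 191, 190, 190, 193, 192, 189, 190, 190, 188, 220, 221]
240 [222, 179, 179, 180, 180, 195, 194, 177, 179, 179, 178, 223, 223]
248 [224, 171, 171, 170, 170, 170, 170, 170, 168, 170, 171, 224, 224]
256 [226, 145, 146, 162, 163, 163, 162, 161, 161, 146, 145, 225, 227]
264 [147, 139, 139, 159, 161, 160, 160, 160, 160, 141, 140, 139, 147]
272 [132, 133, 132, 161, 161, 161, 161, 160, 161, 142, 132, 131, 140]
280 [127, 127, 128, 230, 232, 230, 231, 231, 230, 143, 127, 127, 134]
288 [120, 122, 126, 233, 233, 233, 232, 232, 233, 142, 122, 121, 130]
296 [115, 119, 129, 234, 234, 233, 234, 235, 234, 143, 120, 115, 113]
```

View pics/c4.png

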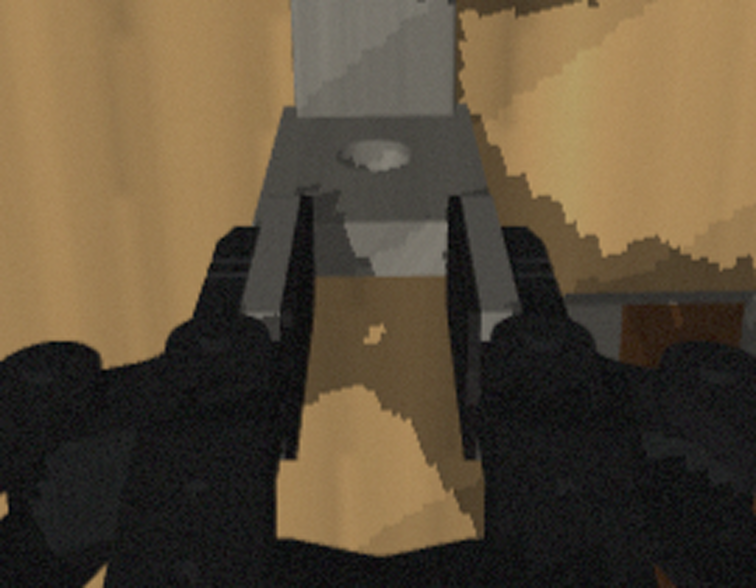

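Run:
```python
from h import *
f='pics/w3.npz'
for cx,cy in [(300,205),(285,240),(270,285),(265,312),(305,215),(300,260),(465,240),(410,240),(410,200),(260,215),(375,270),(222,235)]:
    p=pt(f,180+cx/2.8,180+cy/2.8);t=p-G;print((cx,cy),np.round([t@X,t@Y,p[2]],1))
p=pt('pics/w1.npz',315,187);t=p-G;print(np.round([t@X,t@Y,p[2]],1))
```

```text
(300, 205) [-90.9  86.6  82.5]
(285, 240) [-92.   87.2  94.8]
(270, 285) [-93.   86.5 105.8]
(265, 312) [-92.9  87.  113.1]
(305, 215) [-89.8  86.8  86.3]
(300, 260) [-89.7  86.2  98.8]
(465, 240) [-66.7  87.1  94.7]
(410, 240) [-73.7  76.1  73.9]
(410, 200) [-73.4  79.4  65.7]
(260, 215) [-98.6  79.1  70.9]
(375, 270) [-79.4  70.8  74.5]
(222, 235) [-115.4   45.3   13.3]
[-78.9  72.7  72.7]
```

Run:
```python
from h import *
def P(f,u,v):
    p=pt(f,u,v);t=p-G;print(f,(u,v),np.round([t@X,t@Y,p[2]],1))
for q in[(195,268),(205,268),(210,270),(200,275),(430,268),(436,270)]:P('pics/w1.npz',*q)
# lowest gripper points along the fingers in scene2
D=np.load('pics/scene2.npz');H,Wd=D['d'].shape
v,u=np.mgrid[200:330,320:420];d=D['d'][v,u].ravel()
r=np.linalg.solve(D['K'],np.c_[u.ravel(),v.ravel(),np.ones(u.size)].T)*d
w=(D['T'][:3,:3]@r).T+D['T'][:3,3];t=w-G;cx,cy=t@X,t@Y
col=D['p'][v,u].reshape(-1,3).sum(1)
m=(d>0)&(col<170)&(cy>30)&(cy<100)&(w[:,2]>20)&(w[:,2]<130)&(cx>-150)&(cx<0)
o=np.argsort(w[m,2])[:25]
print(np.round(np.c_[cx[m],cy[m],w[m,2]][o],0).tolist())
```

```text
pics/w1.npz (195, 268) [-125.7   87.7  250. ]
pics/w1.npz (205, 268) [-121.9   87.6  249.8]
pics/w1.npz (210, 270) [-121.4   84.5  245.7]
pics/w1.npz (200, 275) [-121.9   87.8  255.7]
pics/w1.npz (430, 268) [-33.2  87.1 248.9]
pics/w1.npz (436, 270) [-31.9  87.9 251.9]
[[-17.0, 32.0, 33.0], [-15.0, 30.0, 36.0], [-12.0, 31.0, 39.0], [-17.0, 31.0, 59.0], [-3.0, 31.0, 60.0], [-0.0, 30.0, 61.0], [-0.0, 30.0, 69.0], [-9.0, 31.0, 73.0], [-94.0, 75.0, 73.0], [-2.0, 31.0, 73.0], [-7.0, 30.0, 73.0], [-93.0, 75.0, 78.0], [-93.0, 80.0, 78.0], [-94.0, 72.0, 80.0], [-93.0, 74.0, 81.0], [-57.0, 80.0, 82.0], [-93.0, 83.0, 82.0], [-92.0, 80.0, 82.0], [-93.0, 79.0, 84.0], [-54.0, 80.0, 85.0], [-53.0, 73.0, 86.0], [-93.0, 82.0, 86.0], [-93.0, 78.0, 86.0], [-93.0, 73.0, 87.0], [-94.0, 76.0, 88.0]]
```

Both cameras agree on a discrepancy: the real fingertips sit about 42 mm above the reported TCP (57 mm when fully open). The jaws therefore closed above the plate without touching it. The x and y readings agree. I'll allow for the offset, reopen and go lower.

Request:
carry_out(
  plan=[
    {"x": 0, "y": 0, "z": -0.03, "wx": 0, "wy": 0, "wz": 0, "gripper": 0},
    {"x": 0, "y": 0, "z": -0.03, "wx": 0, "wy": 0, "wz": 0, "gripper": 0},
    {"x": 0, "y": 0, "z": -0.03, "wx": 0, "wy": 0, "wz": 0, "gripper": 0},
    {"x": 0, "y": 0, "z": -0.03, "wx": 0, "wy": 0, "wz": 0, "gripper": 0},
    {"x": 0.5, "y": 0, "z": -0.03, "wx": 0, "wy": 0, "wz": 0, "gripper": 0},
    {"x": 1.0, "y": 0, "z": -0.03, "wx": 0, "wy": 0, "wz": 0, "gripper": 0},
    {"x": 1.45, "y": 0, "z": -0.03, "wx": 0, "wy": 0, "wz": 0, "gripper": 0},
    {"x": 1.45, "y": 0, "z": -0.03, "wx": 0, "wy": 0, "wz": 0, "gripper": 0},
  ],
)

```text
t: 6.3
tool_pos: [559.8, 99.3, -1.2]
tool_rot: [0.093, 0.701, -0.094, 0.7]
ft_force: [0.1, 0.5, 0.0]
finger_gap: 0.998
```

Request:
carry_out(
  plan=[
    {"x": 0, "y": 0, "z": 0, "wx": 0, "wy": 0, "wz": 0, "gripper": 200},
    {"x": 0, "y": 0, "z": 0, "wx": 0, "wy": 0, "wz": 0, "gripper": 200},
    {"x": 0, "y": 0, "z": 0, "wx": 0, "wy": 0, "wz": 0, "gripper": 200},
    {"x": 0, "y": 0, "z": 0, "wx": 0, "wy": 0, "wz": 0, "gripper": 200},
    {"x": 0, "y": 0, "z": 0, "wx": 0, "wy": 0, "wz": 0, "gripper": 200},
    {"x": 0, "y": 0, "z": 0, "wx": 0, "wy": 0, "wz": 0, "gripper": 200},
    {"x": 0, "y": 0, "z": 0, "wx": 0, "wy": 0, "wz": 0, "gripper": 200},
    {"x": 0, "y": 0, "z": 0, "wx": 0, "wy": 0, "wz": 0, "gripper": 200},
  ],
  squeeze=20,
)

```text
t: 7.3
tool_pos: [560.3, 99.2, -0.8]
tool_rot: [0.093, 0.701, -0.094, 0.701]
ft_force: [0.3, 0.3, 5.9]
finger_gap: 0.465
```

```bash
python3 -c "
from h import *
go(W(0,75,0),1)"
```

```text
t 7.3 pos [560.3  99.2  -0.8] car [-79.8  74.4] F [0.3 0.3 5.9] gap 0.465 q7 -0.06
shift [-0.03  0.02  3.19] turn [ 0.01 -0.    0.02]
```

The jaws stopped at a gap of 0.465 (39.6 mm), so the plate is gripped. Now I slide it.

Request:
carry_out(
  plan=[
    {"x": 0, "y": 0, "z": 0.3, "wx": 0, "wy": 0, "wz": 0, "gripper": 200},
    {"x": 0, "y": 0, "z": 0.8, "wx": 0, "wy": 0, "wz": 0, "gripper": 200},
    {"x": 0, "y": 0, "z": 1.3, "wx": 0, "wy": 0, "wz": 0, "gripper": 200},
    {"x": 0, "y": 0.01, "z": 1.8, "wx": 0, "wy": 0, "wz": 0, "gripper": 200},
    {"x": 0, "y": 0.01, "z": 2.3, "wx": 0, "wy": 0, "wz": 0, "gripper": 200},
    {"x": 0, "y": 0.02, "z": 2.8, "wx": 0, "wy": 0, "wz": 0, "gripper": 200},
    {"x": 0, "y": 0.02, "z": 3.2, "wx": 0, "wy": 0, "wz": 0, "gripper": 200},
    {"x": 0, "y": 0.02, "z": 3.2, "wx": 0, "wy": 0, "wz": 0, "gripper": 200},
  ],
)

```text
t: 8.3
tool_pos: [638.5, 79.5, -0.9]
tool_rot: [0.093, 0.701, -0.093, 0.701]
ft_force: [2.6, 1.5, 1.8]
finger_gap: 0.466
```

```bash
python3 -c "
from h import *
go(W(0,75,0),1)"
```

```text
t 8.3 pos [638.5  79.5  -0.9] car [ 0.8 75.8] F [2.6 1.5 1.8] gap 0.466 q7 -0.05
shift [-0.03 -0.03 -0.03] turn [0.01 0.   0.01]
```

Release, rise about 190 mm, and look with the wrist camera.

Request:
carry_out(
  plan=[
    {"x": 0, "y": 0, "z": 0, "wx": 0, "wy": 0, "wz": 0, "gripper": 0},
    {"x": 0, "y": 0, "z": 0, "wx": 0, "wy": 0, "wz": 0, "gripper": 0},
    {"x": 0, "y": 0, "z": 0, "wx": 0, "wy": 0, "wz": 0, "gripper": 0},
    {"x": 0, "y": 0, "z": 0, "wx": 0, "wy": 0, "wz": 0, "gripper": 0},
    {"x": -2.0, "y": 0, "z": 0, "wx": 0, "wy": 0, "wz": 0, "gripper": 0},
    {"x": -4.0, "y": 0, "z": 0, "wx": 0, "wy": 0, "wz": 0, "gripper": 0},
    {"x": -6.0, "y": 0, "z": 0, "wx": 0, "wy": 0, "wz": 0, "gripper": 0},
    {"x": -7.5, "y": 0, "z": 0, "wx": 0, "wy": 0, "wz": 0, "gripper": 0},
  ],
)

```text
t: 9.3
tool_pos: [638.9, 79.5, 189.0]
tool_rot: [0.093, 0.7, -0.093, 0.702]
ft_force: [-0.1, -0.1, -0.6]
finger_gap: 1.002
```

Run:
```python
from h import *
import cv2
go(W(0,-125,-5),1)
c=calibration('wrist');p,d=snapshot('wrist');np.savez('pics/w5.npz',p=p,d=d,K=c['camera_matrix'],T=c['T'])
cv2.imwrite('pics/c5.png',cv2.resize(p[130:350,220:410,::-1],None,fx=2.7,fy=2.7,interpolation=cv2.INTER_CUBIC))
```

```text
t 9.3 pos [638.9  79.5 189. ] car [ 1.2 75.9] F [-0.1 -0.1 -0.6] gap 1.002 q7 -0.16
shift [ 7.76 -8.04 -0.07] turn [0.01 0.02 0.  ]
```

View pics/c5.png

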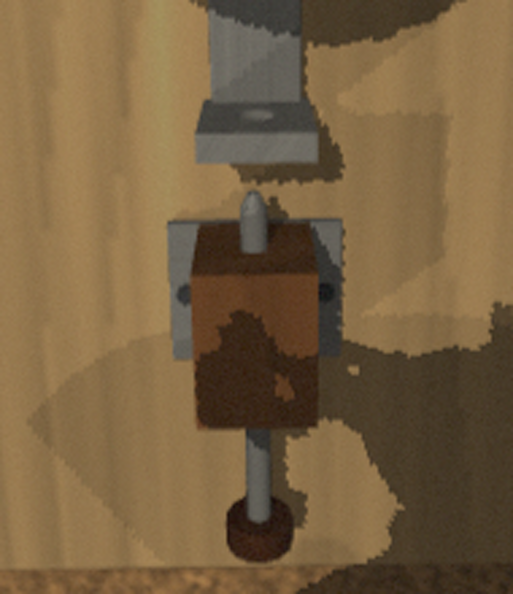

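Run:
```python
from h import *
f='pics/w5.npz'
def C(n,x,y,z):
    p=ray(f,220+(x+.5)/2.7-.5,130+(y+.5)/2.7-.5,z);t=p-G;print(n,np.round([t@X,t@Y],1))
C('plate',257.5,162,73);C('plate2',257.5,132,73);C('hole',257.5,115,45);C('tip',253,193,45);C('gf',255,273,72);C('gb',257,428,72);C('sh',253,240,50);C('sh2',257,440,50);C('sh3',259,515,50);C('headrear',259,560,45)
```

```text
plate [ 1.2 71.1]
plate2 [ 1.2 81.2]
hole [ 1.3 80.6]
tip [-0.4 51.6]
gf [ 0.3 31.3]
gb [  1. -29.]
sh [-0.4 35.3]
sh2 [  1.  -47.8]
sh3 [  1.8 -82.2]
headrear [   1.8 -107.7]
```

Plate centre x is 1.2 mm and the bolt axis extends to about -0.5 mm at the plate, so they align within about 2 mm. Next I go behind the head with the fingers shut.

Request:
carry_out(
  plan=[
    {"x": 0, "y": -1.5, "z": 0, "wx": 0, "wy": 0, "wz": 0, "gripper": 255},
    {"x": 0, "y": -3.5, "z": 0, "wx": 0, "wy": 0, "wz": 0, "gripper": 255},
    {"x": 0, "y": -5.5, "z": 0, "wx": 0, "wy": 0, "wz": 0, "gripper": 255},
    {"x": 0, "y": -7.3, "z": 0, "wx": 0, "wy": 0, "wz": 0, "gripper": 255},
    {"x": 0, "y": -8.3, "z": 0, "wx": 0, "wy": 0, "wz": 0, "gripper": 255},
    {"x": 0, "y": -8.3, "z": 0.03, "wx": 0, "wy": 0, "wz": 0, "gripper": 255},
    {"x": 2, "y": -8.3, "z": 0.03, "wx": 0, "wy": 0, "wz": 0, "gripper": 255},
    {"x": 4, "y": -8.3, "z": 0.03, "wx": 0, "wy": 0, "wz": 0, "gripper": 255},
  ],
)

```text
t: 10.35
tool_pos: [591.5, -118.2, 92.4]
tool_rot: [0.094, 0.697, -0.091, 0.705]
ft_force: [0.6, -0.4, -0.9]
finger_gap: 0.0
```

```bash
python3 -c "
from h import *
go(W(2,-130,-10),1)"
```

```text
t 10.35 pos [ 591.5 -118.2   92.4] car [   7.3 -127.3] F [ 0.6 -0.4 -0.9] gap 0.0 q7 0.24
shift [ 4.09 -0.13 -0.26] turn [ 0.04  0.13 -0.06]
```

Request:
carry_out(
  plan=[
    {"x": 0.5, "y": -0.13, "z": -0.26, "wx": 0, "wy": 0.1, "wz": 0, "gripper": 255},
    {"x": 1.3, "y": -0.13, "z": -0.26, "wx": 0, "wy": 0.1, "wz": 0, "gripper": 255},
    {"x": 2.1, "y": -0.13, "z": -0.26, "wx": 0, "wy": 0.1, "wz": 0, "gripper": 255},
    {"x": 2.9, "y": -0.13, "z": -0.26, "wx": 0, "wy": 0.1, "wz": 0, "gripper": 255},
    {"x": 3.5, "y": -0.13, "z": -0.26, "wx": 0, "wy": 0.1, "wz": 0, "gripper": 255},
    {"x": 4.0, "y": -0.13, "z": -0.26, "wx": 0, "wy": 0.1, "wz": 0, "gripper": 255},
    {"x": 4.05, "y": -0.13, "z": -0.26, "wx": 0, "wy": 0.1, "wz": 0, "gripper": 255},
    {"x": 4.05, "y": -0.13, "z": -0.26, "wx": 0, "wy": 0.1, "wz": 0, "gripper": 255},
  ],
)

```text
t: 11.35
tool_pos: [585.9, -119.7, -8.8]
tool_rot: [0.094, 0.7, -0.09, 0.703]
ft_force: [-0.3, -0.1, -0.9]
finger_gap: -0.0
```

Run:
```python
from h import *
import cv2
go(W(1,-55,-10),1)
c=calibration('wrist');p,d=snapshot('wrist');np.savez('pics/w6.npz',p=p,d=d,K=c['camera_matrix'],T=c['T'])
q=p;cs=calibration('side');s,_=snapshot('side')
a=cv2.resize(s[120:220,290:420,::-1],(520,400),interpolation=cv2.INTER_CUBIC)
cv2.imwrite('pics/c6.png',cv2.resize(np.hstack([a,q[:,160:480,::-1]]),None,fx=.95,fy=.95))
```

```text
t 11.35 pos [ 585.9 -119.7   -8.8] car [   2.3 -130.1] F [-0.3 -0.1 -0.9] gap -0.0 q7 0.32
shift [ 0.07  3.   -0.04] turn [ 0.04  0.04 -0.06]
```

View pics/c6.png

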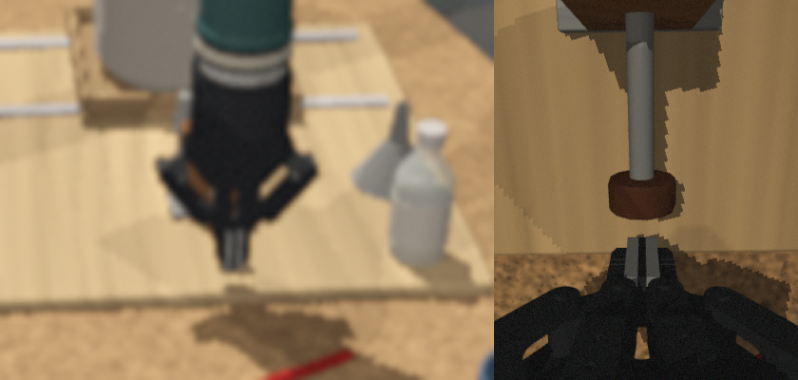

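The closed fingers sit behind the dark head, centred on it to within about 1 mm (wrist crop about 642,200). Pushing now.

Request:
carry_out(
  plan=[
    {"x": 0, "y": 0.4, "z": 0, "wx": 0, "wy": 0, "wz": 0, "gripper": 255},
    {"x": 0, "y": 0.7, "z": 0, "wx": 0, "wy": 0, "wz": 0, "gripper": 255},
    {"x": 0, "y": 1.0, "z": 0, "wx": 0, "wy": 0, "wz": 0, "gripper": 255},
    {"x": 0, "y": 1.3, "z": -0.01, "wx": 0, "wy": 0, "wz": 0, "gripper": 255},
    {"x": 0, "y": 1.6, "z": -0.01, "wx": 0, "wy": 0, "wz": 0, "gripper": 255},
    {"x": 0, "y": 1.9, "z": -0.02, "wx": 0, "wy": 0, "wz": 0, "gripper": 255},
    {"x": 0, "y": 2.2, "z": -0.03, "wx": 0, "wy": 0, "wz": 0, "gripper": 255},
    {"x": 0, "y": 2.4, "z": -0.04, "wx": 0, "wy": 0, "wz": 0, "gripper": 255},
  ],
)

```text
t: 12.45
tool_pos: [600.9, -60.4, -8.2]
tool_rot: [0.094, 0.699, -0.09, 0.703]
ft_force: [0.1, -0.1, -0.2]
finger_gap: 0.001
```

```bash
python3 -c "
from h import *
go(W(1,-55,-10),1)"
```

```text
t 12.45 pos [600.9 -60.4  -8.2] car [  1.2 -69. ] F [ 0.1 -0.1 -0.2] gap 0.001 q7 0.24
shift [ 0.08  0.56 -0.01] turn [ 0.05  0.04 -0.07]
```

Request:
carry_out(
  plan=[
    {"x": 0, "y": 0.15, "z": 0, "wx": 0, "wy": 0, "wz": 0, "gripper": 255},
    {"x": 0, "y": 0.25, "z": 0, "wx": 0, "wy": 0, "wz": 0, "gripper": 255},
    {"x": 0, "y": 0.35, "z": 0, "wx": 0, "wy": 0, "wz": 0, "gripper": 255},
    {"x": 0, "y": 0.42, "z": 0, "wx": 0, "wy": 0, "wz": 0, "gripper": 255},
    {"x": 0, "y": 0.48, "z": 0, "wx": 0, "wy": 0, "wz": 0, "gripper": 255},
    {"x": 0, "y": 0.53, "z": 0, "wx": 0, "wy": 0, "wz": 0, "gripper": 255},
    {"x": 0, "y": 0.56, "z": 0, "wx": 0, "wy": 0, "wz": 0, "gripper": 255},
    {"x": 0, "y": 0.56, "z": 0, "wx": 0, "wy": 0, "wz": 0, "gripper": 255},
  ],
)

```text
t: 13.45
tool_pos: [604.4, -46.8, -8.1]
tool_rot: [0.094, 0.699, -0.09, 0.703]
ft_force: [-0.4, -0.3, 0.7]
finger_gap: 0.0
```

Run:
```python
from h import *
import cv2
go(W(1,-50,-10),1)
c=calibration('wrist');p,d=snapshot('wrist');np.savez('pics/w7.npz',p=p,d=d,K=c['camera_matrix'],T=c['T'])
cv2.imwrite('pics/c7.png',p[:,:,::-1])
```

```text
t 13.45 pos [604.4 -46.8  -8.1] car [  1.1 -55. ] F [-0.4 -0.3  0.7] gap 0.0 q7 0.22
shift [ 0.08  0.2  -0.  ] turn [ 0.05  0.04 -0.07]
```

View pics/c7.png

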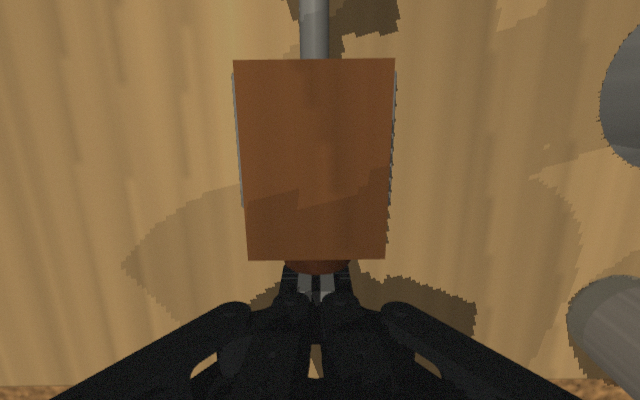

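The head is almost at the block face (row ~265) with no force yet, so I push on gently until it stops.

Request:
carry_out(
  plan=[
    {"x": 0, "y": 0.03, "z": 0, "wx": 0, "wy": 0, "wz": 0, "gripper": 255},
    {"x": 0, "y": 0.06, "z": 0, "wx": 0, "wy": 0, "wz": 0, "gripper": 255},
    {"x": 0, "y": 0.08, "z": 0, "wx": 0, "wy": 0, "wz": 0, "gripper": 255},
    {"x": 0, "y": 0.1, "z": 0, "wx": 0, "wy": 0, "wz": 0, "gripper": 255},
    {"x": 0, "y": 0.12, "z": 0, "wx": 0, "wy": 0, "wz": 0, "gripper": 255},
    {"x": 0, "y": 0.14, "z": 0, "wx": 0, "wy": 0, "wz": 0, "gripper": 255},
    {"x": 0, "y": 0.15, "z": 0, "wx": 0, "wy": 0, "wz": 0, "gripper": 255},
    {"x": 0, "y": 0.15, "z": 0, "wx": 0, "wy": 0, "wz": 0, "gripper": 255},
  ],
)

```text
t: 14.5
tool_pos: [604.4, -46.8, -8.1]
tool_rot: [0.093, 0.699, -0.092, 0.703]
ft_force: [-2.5, -7.9, 0.9]
finger_gap: -0.0
```

The arm stopped exactly at the expected home position (y = -55 = -44 - 11) with 8 N. Back off and rise.

Request:
carry_out(
  plan=[
    {"x": 0, "y": -0.4, "z": 0, "wx": 0, "wy": 0, "wz": 0, "gripper": 255},
    {"x": 0, "y": -1.0, "z": 0, "wx": 0, "wy": 0, "wz": 0, "gripper": 255},
    {"x": 0, "y": -1.6, "z": 0, "wx": 0, "wy": 0, "wz": 0, "gripper": 255},
    {"x": 0, "y": -1.6, "z": 0, "wx": 0, "wy": 0, "wz": 0, "gripper": 255},
    {"x": -2, "y": -1.6, "z": 0, "wx": 0, "wy": 0, "wz": 0, "gripper": 255},
    {"x": -4, "y": -1.6, "z": 0, "wx": 0, "wy": 0, "wz": 0, "gripper": 255},
    {"x": -6, "y": -1.6, "z": 0, "wx": 0, "wy": 0, "wz": 0, "gripper": 255},
    {"x": -7.5, "y": -1.6, "z": 0, "wx": 0, "wy": 0, "wz": 0, "gripper": 255},
  ],
)

```text
t: 15.5
tool_pos: [593.8, -85.0, 181.6]
tool_rot: [0.093, 0.699, -0.092, 0.703]
ft_force: [0.2, -0.3, -0.1]
finger_gap: -0.0
```

Request:
carry_out(
  plan=[
    {"x": 0, "y": 1, "z": 0, "wx": 0, "wy": 0, "wz": 0, "gripper": 255},
    {"x": 0, "y": 2.5, "z": 0, "wx": 0, "wy": 0, "wz": 0, "gripper": 255},
    {"x": 0, "y": 3, "z": 0, "wx": 0, "wy": 0, "wz": 0, "gripper": 255},
    {"x": 0, "y": 3, "z": 0, "wx": 0, "wy": 0, "wz": 0, "gripper": 255},
    {"x": 0, "y": 3, "z": 0, "wx": 0, "wy": 0, "wz": 0, "gripper": 255},
    {"x": 0, "y": 3, "z": 0, "wx": 0, "wy": 0, "wz": 0, "gripper": 255},
    {"x": 0, "y": 3, "z": 0, "wx": 0, "wy": 0, "wz": 0, "gripper": 255},
    {"x": 0, "y": 3, "z": 0, "wx": 0, "wy": 0, "wz": 0, "gripper": 255},
  ],
)

```text
t: 16.5
tool_pos: [613.2, -13.1, 181.9]
tool_rot: [0.094, 0.699, -0.092, 0.703]
ft_force: [-0.4, -0.1, -0.7]
finger_gap: 0.002
```

Run:
```python
from h import *
import cv2
go(W(1,-50,-10),1)
c=calibration('wrist');p,d=snapshot('wrist');np.savez('pics/w8.npz',p=p,d=d,K=c['camera_matrix'],T=c['T'])
cv2.imwrite('pics/c8.png',cv2.resize(p[:340,220:430,::-1],None,fx=1.75,fy=1.75,interpolation=cv2.INTER_CUBIC))
for n,q in(('tip',W(-1,110,45)),('plate',W(0,75,73)),('gback',W(0,-30,45)),('head rear',W(0,-44,45))):print(n,(proj('pics/w8.npz',q)-[220,0])*1.75)
```

```text
t 16.5 pos [613.2 -13.1 181.9] car [  0.7 -20.1] F [-0.4 -0.1 -0.7] gap 0.002 q7 0.01
shift [ 7.67 -1.22 -0.04] turn [ 0.02  0.07 -0.04]
tip [161.82162571  47.00149492]
plate [164.0925877  121.65975101]
gback [164.10521474 331.44440879]
head rear [164.12069714 356.02328412]
```

View pics/c8.png

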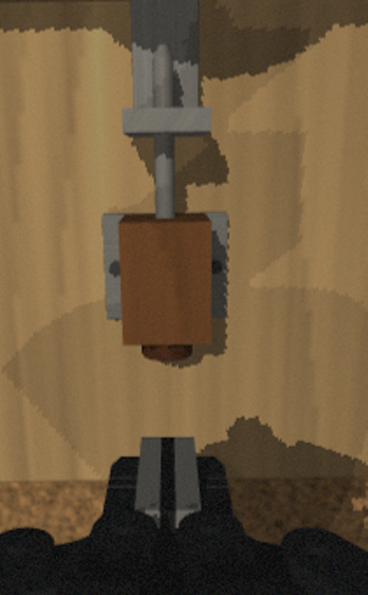

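The bolt runs through the plate. The tip is at (163,45) against a predicted (162,47) for fully home, the head is flush on the block, and the gripper is clear.

```bash
python3 -c "
from rig import *
print(job_done())"
```

```text
the job is handed in; nothing more can be done
None
```

I slid the tray about 80 mm until the eye plate lined up, then pushed the dark-headed bolt home through the hole. I backed off clear and handed the job in at about 16.5 s; no verdict was reported.

**Last checks:**
- **Alignment:** before the push, the plate was within about 2 mm of the bolt axis.
- **Bolt home:** the push stopped with about 8 N at the position calculated for the head on the block. The final wrist picture shows the tip about 35 mm past the middle of the plate, within about 1 mm of where it should be. The head is against the block and nothing touches the robot.
- **Items to leave alone:** no contact force pointed to the bottle, funnel, spoon or mug being touched. I did not measure their positions again at the end.

**What disagreed:** the real fingertips sit about 42 mm higher than the reported TCP, or 57 mm with the jaws fully open. Because of this the first grip closed above the plate without touching it. The wrist and scene cameras agreed on the offset, so I corrected for it and the second grip held.

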